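# Press a board connector home with the pedal press

### The arm

A 6-joint arm with a two-finger parallel gripper is mounted at the origin on the work surface. World frame = base frame: x ahead of the robot, y to its left, z up, the work surface at z = 0. Lengths are in m, angles in rad, forces in N, time in s.
With the tool pointing down it reaches from about 0.325 to 0.775 m from the base axis. Payload 9.3 kg.
Tool frame: the origin (TCP) lies midway between the tips of the shut fingers; the grasp point (between the pads) lies 19 mm behind it (hold_point_z is the z of the grasp point in the tool frame, in m); z points along the fingers, y is the line along which they close (so a half turn about z gives the same grasp; the last joint's range is limited). The gripper opens to 85 mm and grips with 20 to 120 N. Pads are 22 mm wide; open, the fingers measure 114 mm over their backs; the gripper's body (76 mm by 85 mm) begins 54 mm behind the grasp point. The pads swing forward as they close: fully open they stand 13 mm farther back than shut.
Start: joints at [1.174, 0.259, 0.021, 1.334, 0, 1.418], TCP at [0.133, 0.534, 0.231] pointing down, gripper open.
Joint ranges: [-3.04, 3.04], [-0.91, 1.82], [-1.04, 1.36], [-1.92, 1.95], [-1.52, 1.45], [-3.14, 3.14]. Speed limits (rad/s): [2.22, 2.22, 2.79, 3.14, 3.14, 3.14].

### API

Orientations are given as a unit quaternion [x, y, z, w].
In Python, from rig import * gives the robot as it stands.
- The arm moves only by the tool send_rows, never from a script. Its argument "steps" is a list of rows, each a list of 2 entries, a list of its own where there are three numbers: the shift along the tool's x, y, z in m, then the turn about the tool's z in degrees. In form: [[[tx, ty, tz], yaw], ...]. A call has 1 to 20 rows; each row is the pose to reach, as a shift and turn from the pose commanded when the call began, along the tool's axes at that moment; what a row does not reach only later rows make up. A row lasts 1/8 s, in which the tool goes at most 62.5 mm and 10.7 degrees, less where a joint would pass 70% of its speed; a pose out of reach is approached as far as the arm can. A call with a gripper value outside its range is refused whole. "grip" is the opening, from 0 (shut) to 1 (fully open), set as the call begins (left out, the last holds). The fingers move at their own pace and stop on an object; the grip force is fixed at half the most. Time passes only in rows, so rows that repeat a pose let the fingers close. It gives the time, the measured TCP pose, the force, the opening and the grip force at its end, in the units of the state.
- get_obs(): the state, without advancing time (a new reading comes with each control period).
- camera(name): name is "scene" or "top" or "wrist"; returns the picture (384x512x3 uint8, red, green, blue); there is no depth.
- camera_info(name): a dict with "fx", "fy", "cx", "cy" (pixels), "extrinsics" (4x4, takes a point from camera to world coordinates); the wrist camera has in their place "mount" (4x4, takes a point from camera to tool coordinates, whose origin is the TCP and whose axes are the flange's). Camera axes: x right, y up, looking along -z (the intrinsics and any distortion apply to the point x, -y, -z); pixel columns grow to the right and rows downward; lengths in m; the calibration is good to about 2 mm. A picture is of the moment at which its call begins: read the wrist's pose just before it. camera_info takes no time and is no camera call.
- finish_job(): hands the job in; it is judged then, once.
Trained networks look in the newest picture that a camera, given by its name, has taken for a name from the list of things; names that differ only in an ending like _2 or _b are one class to them, and where a whole thing is asked for, a point or a joint stands for the part that bears it (a point fixed in the world has none). Each returns a list of dicts, best first, with "p" (0 to 1); they miss things now and then, are a little off and sometimes report something else, mostly with a low value. They report only what shows in the picture. A call takes as long as a camera call.
- regions_of(label, camera): "pixels" (384x512 bool, what is visible of it) and "location" ([row, column] in pixels, amid what is visible of it).
- spot_point(label, camera): "location" ([row, column] in pixels: a listed point, or the origin of a listed thing).
The state is a dict: "t": time; "qpos": joint angles; "joint_vel": joint speeds; "tau": joint torques, N m; "tool_pos": TCP position; "tcp_rot": TCP orientation; "force": force on the tool from outside, world axes, zero at the start; "moment": the same for the moment, N m; "gripper_width": finger opening in m; "grip_force": force on a finger pad.
Only numpy, scipy, OpenCV 4.12 (cv2) and the standard library are available. Lean on these libraries where they do the work, as an engineer would, in place of code of your own. Each camera call takes 0.05 s, during which the arm holds its last target. There are 200 camera calls.

### The job

Turn the selector on the control box until its pointer is at the green mark, and only then push the yellow pedal all the way down to its stop with the gripper, hold it there for about a second so the press seats the white connector on the board, and let the pedal come back up. Leave the selector at green and do not disturb the other things on the bench.

Things in the scene. Friction and masses are not known exactly. Their poses are not given: they have to be found in the camera images.
- box: black control box with blue top panel, fixed, 160 x 160 mm, 70 mm high, left or right of centre; origin at the centre of its underside. The selector's axis is vertical through it. Green, yellow and red round marks (18 mm across) and a grey start dot lie on its top in an arc 58 mm from the axis, 0.48 rad apart; the order of the colours differs between runs
- selector (a joint): angle of the selector, rad: 0 at the grey start dot, growing clockwise seen from above, with detents at 0, 0.48, 0.96 and 1.44 (one at each dot) and end stops just past the first and last. It snaps into the nearest detent when let go; turning takes about 0.2 N m
- selector_grip (a point): point on the selector's axis at the height to grip it, 102 mm above the bench. The selector is a black disc (72 mm across, its top 81 mm above the bench) with an upright grey grip bar on it, 70 mm long, 16 mm thick, 34 mm high (top at 115 mm), white line at its pointer end. x axis: along the bar towards the pointer; z up
- selector_pointer (a point): the point 58 mm from the selector's axis in the pointer's direction, over the circle of the marks, 71 mm above the bench; it turns with the selector. It lies at a mark when the pointer points at it
- mark_green: green round mark on the box's top, 18 mm across, 2 mm high, look only; origin at its centre, 70 mm above the bench
- pedal_base: dark steel base plate of the pedal, fixed to the bench, 200 x 110 mm, 12 mm thick, with two cheeks 50 mm high at its far (+x) end; origin at the centre of its underside. The pedal's free end points to its -x
- pedal_hinge (a point): middle of the pedal's hinge axis, 80 mm along +x of the base from its origin and 35 mm above the bench; the axis runs along the base's y
- pedal_pad (a point): point to press, on the black ribbed tread of the yellow pedal plate (165 x 84 mm, 12 mm thick), on its upper face, 130 mm from the hinge along the plate towards its free end; at rest the plate rises 0.30 rad towards the free end and this point is 79 mm above the bench, at the stop 46 mm; it moves with the pedal
- pedal (a joint): angle of the pedal, rad: 0 up at rest, 0.26 fully down at its stop. A spring brings it back up; at the pad it takes about 5 N to start and 12 N to reach the stop
- connector (a joint): how far the white connector (62 x 16 x 14 mm) on the green board in the press (grey bench press with blue head, 180 x 160 mm, 250 mm high, fixed at the left; its ram goes down with the pedal) has been pushed in, m: 0 to 0.002 at first, 0.008 fully home; it stays where the ram has pushed it
- flux_bottle: loose bystander, leave it alone; origin at the centre of its underside. Amber bottle with yellow cap, 38 mm across, 85 mm high
- drink_can: loose bystander, leave it alone; origin at the centre of its underside. Copper coloured drink can, 60 mm across, 130 mm high
- parts_tray: loose bystander, leave it alone; origin at the centre of its underside. Clear parts tray, 120 x 160 mm, 45 mm high
- screwdriver: loose bystander, leave it alone; origin at the centre of its underside. Screwdriver with orange handle, 190 mm long, lying along its x
- wrench: loose bystander, leave it alone; origin at the centre of its underside. Steel wrench, 160 mm long, lying along its x
- tip_cup: loose bystander, leave it alone; origin at the centre of its underside. Steel cup, 60 mm across, 60 mm high

How it is judged:
On the way, in this order (a step that is already met when the one before it is completed fails the run):
1. the selector points at the green mark while the pedal is still up (horizontal distance between selector_pointer and mark_green below 0.01 m and value of joint pedal below 0.08 rad), for 0.2 s.
2. the pedal is held down at its stop for half a second (horizontal distance between selector_pointer and mark_green below 0.01 m and value of joint pedal above 0.235 rad), for 0.5 s.
At the end, for the whole second after the job is handed in: The selector's pointer is within 10 mm of the green mark's centre, the pedal is back up (below 0.03 rad) and the connector has been pushed in by more than 6 mm (horizontal distance between selector_pointer and mark_green below 0.01 m and value of joint pedal below 0.03 rad and value of joint connector above 0.006 m); the robot touches nothing.
It fails at once if the pedal is pressed (beyond 0.08 rad) while the selector is not at the green mark (value of joint pedal above 0.08 rad and not (horizontal distance between selector_pointer and mark_green below 0.01 m)).
It fails at once if a bystander is moved by more than 30 mm (distance of any of flux_bottle, drink_can, parts_tray, screwdriver, wrench, tip_cup from where it was at the start of the episode above 0.03 m).
It also fails if it takes over 48 s, if anything falls off the work surface, if the arm or the gripper's body presses on something with over 40 N, if the wrist force passes 120 N, or if a joint passes its speed limit or range.

## Working session

There is one attempt and no reset: what is moved stays moved. The work goes in short steps, Python scripts to look and compute and a tool call to move; the robot and the scene stay as the last step left them, time stands still between calls to the robot, and variables do not carry over. Pictures are saved under pics/ and viewed, at most 10 in all, crops included, and the job is handed in when it is done.

Besides the shell and the picture viewer there is one more tool, called after "Emit:" as name(argument=value, ...) on one line, values as JSON. send_rows: Moves the arm, as the interface text tells. Its arguments: {"type":"object","properties":{"steps":{"type":"array"},"grip":{"type":"number"}},"required":["steps"]}

```bash
mkdir -p pics; ls; cat > h.py <<'E'
from rig import *
import numpy as np, cv2
from scipy.spatial.transform import Rotation as R
def ext(name,o=None):
    ci=camera_info(name)
    if 'extrinsics' in ci: return ci,np.array(ci['extrinsics'])
    T=np.eye(4);T[:3,:3]=R.from_quat(o['tcp_rot']).as_matrix();T[:3,3]=o['tool_pos']
    return ci,T@np.array(ci['mount'])
def ray(name,rc,o=None):
    ci,T=ext(name,o); r,c=rc
    K=np.array([[ci['fx'],0,ci['cx']],[0,ci['fy'],ci['cy']],[0,0,1.]])
    d=np.array(ci.get('distortion',[0,0,0,0,0]),float)
    u,v=cv2.undistortPoints(np.array([[[c,r]]],float),K,d)[0,0]
    return T[:3,3],T[:3,:3]@np.array([u,-v,-1.])
def atz(name,rc,z,o=None):
    p,d=ray(name,rc,o); return p+d*(z-p[2])/d[2]
def tri(rays):
    A=np.zeros((3,3));b=np.zeros(3)
    for p,d in rays:
        d=d/np.linalg.norm(d);M=np.eye(3)-np.outer(d,d);A+=M;b+=M@p
    x=np.linalg.solve(A,b)
    res=[np.linalg.norm((np.eye(3)-np.outer(d,d)/(d@d))@(x-p)) for p,d in rays]
    return x,max(res)
E
python3 - <<'E'
from h import *
np.set_printoptions(precision=4,suppress=True)
o=get_obs();print(o['t'],o['tool_pos'],o['tcp_rot'],o['force'])
for n in ['scene','top','wrist']:
    cv2.imwrite(f'pics/{n}0.png',cv2.cvtColor(camera(n),cv2.COLOR_RGB2BGR))
    ci=camera_info(n);print(n,ci)
    for l in ['selector_grip','selector_pointer','mark_green','pedal_pad','pedal_hinge','pedal_base','box']:
        s=spot_point(l,n)
        for k in s[:2]: print(l,np.round(k['location'],1),round(k['p'],2))
E
python3 - <<'E'
import cv2,numpy as np
a=[cv2.imread(f'pics/{n}0.png') for n in('scene','top')]
cv2.imwrite('pics/a.png',cv2.resize(np.vstack(a),None,fx=0.78,fy=0.78))
E
```

```text
pics
0.0 [0.1327 0.5334 0.2307] [ 0.1216  0.9926 -0.0007 -0.0002] [-0.106   0.5575  0.4928]
scene {'fx': 455.16799773702945, 'fy': 455.16799773702945, 'cx': 250.4028246817756, 'cy': 193.28346728311115, 'extrinsics': array([[-0.4425, -0.7145,  0.5419,  1.286 ],
       [ 0.8967, -0.3433,  0.2795,  0.3519],
       [-0.0137,  0.6096,  0.7926,  1.1055],
       [ 0.    ,  0.    ,  0.    ,  1.    ]])}
selector_grip [215.6 301.2] 0.66
selector_pointer [240.  310.6] 0.68
selector_pointer [218.8 300.6] 0.48
mark_green [217.3 433.1] 0.57
mark_green [237.4 286.3] 0.5
pedal_pad [147.3 188.8] 0.96
pedal_hinge [185.9 174.6] 0.63
pedal_base [175.4 186.5] 0.82
box [238.6 303.7] 0.73
box [231.7 171.3] 0.56
top {'fx': 351.7543715148172, 'fy': 351.7543715148172, 'cx': 259.1775498432276, 'cy': 188.62636596292796, 'extrinsics': array([[-0.0183,  0.9825, -0.1854,  0.3857],
       [-0.9998, -0.0186,  0.    ,  0.0122],
       [-0.0034,  0.1853,  0.9827,  1.1122],
       [ 0.    ,  0.    ,  0.    ,  1.    ]])}
selector_grip [178.3 205.1] 0.84
selector_pointer [166.1 196.2] 0.96
selector_pointer [164.2 214.1] 0.54
mark_green [162.  215.1] 0.56
mark_green [244.3 265. ] 0.45
pedal_pad [210.9 353.2] 0.95
pedal_hinge [177.6 335.9] 0.85
pedal_base [200.9 341. ] 0.85
pedal_base [135.2 246. ] 0.45
box [185.1 211.4] 0.78
wrist {'fx': 285.00275774833756, 'fy': 285.00275774833756, 'cx': 258.6290710096338, 'cy': 193.67572684750456, 'mount': array([[ 0.0003,  0.9454,  0.326 ,  0.0846],
       [ 1.    , -0.0004,  0.0003, -0.    ],
       [ 0.0004,  0.326 , -0.9454, -0.142 ],
       [ 0.    ,  0.    ,  0.    ,  1.    ]])}
```

View pics/top0.png

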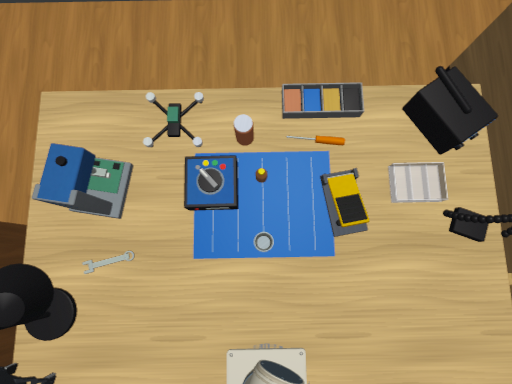

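View pics/scene0.png

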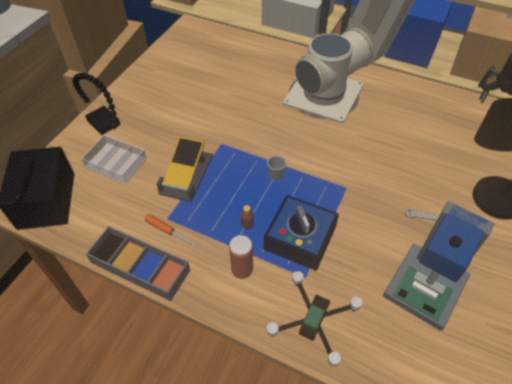

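The top view shows the box at about (211,182) with its pointer at the grey dot (198,168). The marks follow clockwise: yellow (206,163), green (215,162), red (223,167). The pedal is at (347,205), with its free end towards the robot. I'll triangulate next.

```bash
python3 - <<'E'
from h import *
np.set_printoptions(precision=4,suppress=True)
S=lambda r,c:ray('scene',(r,c));T=lambda r,c:ray('top',(r,c))
for n,a,b in [('grip',(215.6,301.2),(178.3,205.1)),('pad',(147.3,188.8),(210.9,353.2)),('hinge',(185.9,174.6),(177.6,335.9)),('base',(175.4,186.5),(200.9,341)),('green',(237.4,286.3),(162,215.1)),('pointer',(240,310.6),(166.1,196.2)),('box',(238.6,303.7),(185.1,211.4))]:
    print(n,*tri([S(*a),T(*b)]))
print('top@z',atz('top',(178.3,205.1),.102),atz('top',(162,215.1),.07),atz('top',(166.1,196.2),.071),atz('top',(210.9,353.2),.079),atz('top',(177.6,335.9),.035))
im=cv2.imread('pics/top0.png');a=cv2.resize(im[140:225,170:255],(400,400),interpolation=3)
im=cv2.imread('pics/scene0.png');b=cv2.resize(im[190:270,260:340],(400,400),interpolation=3)
cv2.imwrite('pics/c1.png',np.hstack([a,b]))
E
```

```text
grip [0.611  0.1623 0.1101] 0.007462543228745722
pad [ 0.5076 -0.2618  0.0811] 0.0016834902726831223
hinge [ 0.6238 -0.2376  0.031 ] 0.008285017499662107
base [ 0.5518 -0.2511 -0.0023] 0.0021959266880786643
green [0.6688 0.1421 0.0707] 0.003490094331945298
pointer [0.6539 0.2014 0.078 ] 0.0002639077687013742
box [ 0.6097  0.1682 -0.0021] 0.002022002288653151
top@z [0.6102 0.1706 0.102 ] [0.6677 0.1455 0.07  ] [0.6557 0.203  0.071 ] [ 0.5085 -0.264   0.079 ] [ 0.6195 -0.2288  0.035 ]
```

View pics/c1.png

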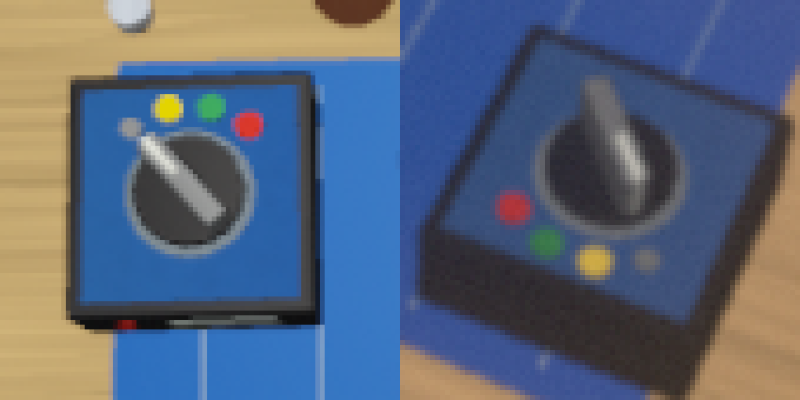

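The crop confirms the order grey, yellow, green, red, so green is the second mark, 0.96 rad (55°) clockwise. The grip bar points at grey, about 35° from world x. I'll move above the selector with the fingers across the bar.

Emit:
send_rows(steps=[[[-0.046,-0.02,0],-4],[[-0.092,-0.04,0],-8],[[-0.138,-0.06,0],-12],[[-0.184,-0.08,0],-16],[[-0.23,-0.1,0],-20],[[-0.276,-0.12,0],-24],[[-0.322,-0.14,0],-28],[[-0.368,-0.16,0],-32],[[-0.414,-0.18,0],-36],[[-0.46,-0.2,0],-40],[[-0.506,-0.22,0],-45],[[-0.551,-0.239,0],-49],[[-0.551,-0.239,0],-49],[[-0.551,-0.239,0],-49]], grip=1)

```text
t: 2.95
tool_pos: [0.6095, 0.1688, 0.231]
tcp_rot: [-0.301, 0.954, 0.0, -0.0]
force: [-0.3, 0.1, 0.1]
gripper_width: 0.0852
grip_force: 0.0
```

```bash
python3 - <<'E'
from h import *
np.set_printoptions(precision=4,suppress=True)
o=get_obs();print(o['t'],o['tool_pos'],o['tcp_rot'],o['force'],o['qpos'])
cv2.imwrite('pics/w1.png',cv2.cvtColor(camera('wrist'),cv2.COLOR_RGB2BGR))
for l,z in [('selector_grip',.102),('selector_pointer',.071),('mark_green',.07),('box',0)]:
    for k in spot_point(l,'wrist')[:2]: print(l,np.round(k['location'],1),round(k['p'],2),atz('wrist',k['location'],z,o))
E
```

```text
2.95 [0.6095 0.1688 0.231 ] [-0.3005  0.9538  0.0002 -0.0004] [-0.3097  0.1399  0.0647] [ 0.1374  0.4036  0.2353  1.4033  0.0002 -0.473 ]
selector_grip [179.  251.4] 0.63 [0.6081 0.1594 0.102 ]
box [158.5 247.6] 0.8 [0.6132 0.1539 0.    ]
```

View pics/w1.png

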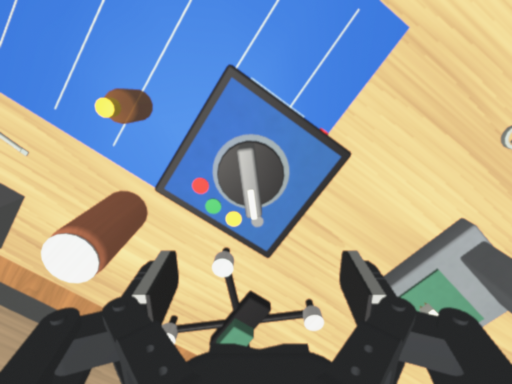

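The wrist view shows the box centred near (252,167), the selector disc at (251,172) and the pointer end at (257,222). Green is at (213,206), yellow (233,218), red (200,185). The position differs from the top view by about 10 mm in y, so I'll refine it with the box corners and the colour centroids.

```bash
python3 - <<'E'
from h import *
np.set_printoptions(precision=4,suppress=True)
o=get_obs()
C=[(66,232),(154,350),(255,268),(188,157)]
P=np.array([atz('wrist',c,.07,o) for c in C]);print(P,P.mean(0),np.linalg.norm(P-np.roll(P,1,0),axis=1))
P=np.array([atz('top',(140+y/4.706,170+x/4.706),.07) for x,y in [(72,80),(312,75),(318,305),(72,302)]]);print(P.mean(0),np.linalg.norm(P-np.roll(P,1,0),axis=1))
win={'wrist':(60,260,150,360,'w1'),'top':(150,215,180,245,'top0'),'scene':(195,270,262,340,'scene0')}
hs={'red':(170,188),'yellow':(20,33),'green':(45,85)}
rays={k:[] for k in hs}
for n,(r0,r1,c0,c1,f) in win.items():
    im=cv2.imread(f'pics/{f}.png');h=cv2.cvtColor(im,cv2.COLOR_BGR2HSV).astype(int)
    for k,(a,b) in hs.items():
        m=((h[...,0]>=a)&(h[...,0]<=b)|((k=='red')&(h[...,0]<6)))&(h[...,1]>110)&(h[...,2]>90)
        w=np.zeros_like(m);w[r0:r1,c0:c1]=m[r0:r1,c0:c1]
        nn,l,s,ce=cv2.connectedComponentsWithStats(w.astype(np.uint8))
        if nn<2: print(n,k,'none');continue
        i=1+np.argmax(s[1:,4]);rc=ce[i][::-1];rays[k].append(ray(n,rc,o))
        print(n,k,s[i,4],rc,atz(n,rc,.07,o))
for k in rays: print(k,*tri(rays[k]))
E
```

```text
[[0.5327 0.0844 0.07  ]
 [0.5322 0.2359 0.07  ]
 [0.6837 0.2363 0.07  ]
 [0.6856 0.0845 0.07  ]] [0.6086 0.1603 0.07  ] [0.1529 0.1516 0.1515 0.1518]
[0.6111 0.1573 0.07  ] [0.1462 0.1566 0.1515 0.1565]
wrist red 193 [185.2953 199.8964] [0.6553 0.1222 0.07  ]
wrist yellow 163 [218.2638 233.3129] [0.6673 0.1748 0.07  ]
wrist green 184 [205.7826 212.7609] [0.6678 0.147  0.07  ]
top red 24 [166.     222.2917] [0.6547 0.1235 0.07  ]
top yellow 25 [162.56 205.4 ] [0.6665 0.1752 0.07  ]
top green 26 [162.1923 214.4231] [0.6672 0.1475 0.07  ]
scene red 27 [231.0741 282.4074] [0.6559 0.1213 0.07  ]
scene yellow 26 [242.  298.5] [0.6688 0.1735 0.07  ]
scene green 26 [238.  288.5] [0.6689 0.1448 0.07  ]
red [0.6553 0.1223 0.0698] 0.0012809005295868103
yellow [0.6675 0.1745 0.0689] 0.0013436049355583398
green [0.668  0.1464 0.0696] 0.0018659109923317577
```

The three views agree to within 2 mm. The axis is at about (0.611, 0.160), green lies at -13.5° and the start at about 41.5°. I'll align (6.5° more), come partway down and check.

Emit:
send_rows(steps=[[[0.004,-0.008,0.02],-6.5],[[0.004,-0.008,0.05],-6.5],[[0.004,-0.008,0.07],-6.5],[[0.004,-0.008,0.07],-6.5]])

```text
t: 3.7
tool_pos: [0.61, 0.1603, 0.1603]
tcp_rot: [-0.355, 0.935, 0.0, -0.001]
force: [-0.5, 0.7, 0.4]
gripper_width: 0.0853
grip_force: 0.0
```

```bash
python3 - <<'E'
from h import *
np.set_printoptions(precision=4,suppress=True)
o=get_obs();print(o['t'],o['tool_pos'],o['tcp_rot'],o['force'],o['qpos'])
im=cv2.cvtColor(camera('wrist'),cv2.COLOR_RGB2BGR);cv2.imwrite('pics/w2.png',im)
print(ext('wrist',o)[1][:3,3])
for l in ['selector_grip','selector_pointer']:
    for k in spot_point(l,'wrist')[:1]: print(l,np.round(k['location'],1),round(k['p'],2),[atz('wrist',k['location'],z,o) for z in(.071,.102)])
E
```

```text
3.7 [0.61   0.1603 0.1603] [-0.3549  0.9349  0.0003 -0.0012] [-0.5271  0.7045  0.3809] [ 0.1241  0.4238  0.0874  1.2369  0.     -0.6014]
[0.547  0.1045 0.3024]
selector_grip [209.5 257.4] 0.94 [array([0.6177, 0.1663, 0.071 ]), array([0.6082, 0.158 , 0.102 ])]
selector_pointer [180.8 254.7] 0.61 [array([0.5997, 0.1473, 0.071 ]), array([0.5926, 0.1415, 0.102 ])]
```

View pics/w2.png

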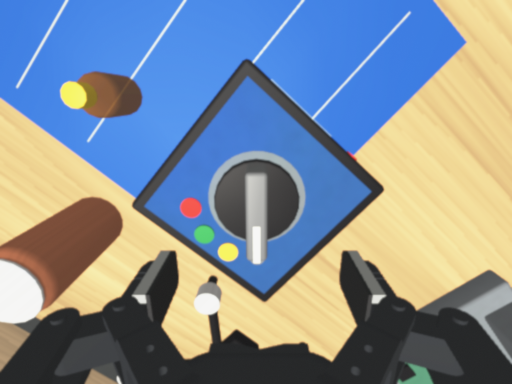

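The bar now stands vertical in the image at column 257, midway between the fingers, running from row 174 to row 263. I'll check the bar-top height from the two wrist views before descending.

```bash
python3 - <<'E'
from h import *
o1=dict(tool_pos=[0.6095,0.1688,0.231],tcp_rot=[-0.3005,0.9538,0.0002,-0.0004]);o2=get_obs()
for n,a,b in [('rear',(150,243.5),(174,257)),('front',(222,256),(261,257.5))]:
    print(n,*tri([ray('wrist',a,o1),ray('wrist',b,o2)]))
E
```

```text
rear [0.58448394 0.13552441 0.12653984] 0.0001699992513508977
front [0.64534926 0.19026541 0.09920175] 0.0006520177076507276
```

The mean bar-top height is 0.113 m, which matches the given 0.115 m, and the centre agrees too. I'll descend and close.

Emit:
send_rows(steps=[[[0,0,0.03],0],[[0,0,0.055],0],[[0,0,0.072],0],[[0,0,0.072],0]])

```text
t: 4.35
tool_pos: [0.6109, 0.16, 0.0892]
tcp_rot: [-0.355, 0.935, 0.0, -0.0]
force: [-0.2, 0.2, 0.0]
gripper_width: 0.0855
grip_force: 0.0
```

Emit:
send_rows(steps=[[[0,0,0],0],[[0,0,0],0],[[0,0,0],0],[[0,0,0],0],[[0,0,0],0],[[0,0,0],0],[[0,0,0],0],[[0,0,0],0]], grip=0)

```text
t: 5.35
tool_pos: [0.6116, 0.1596, 0.0899]
tcp_rot: [-0.354, 0.935, -0.0, 0.001]
force: [0.3, -3.3, 6.3]
gripper_width: 0.0153
grip_force: 60.2
```

Emit:
send_rows(steps=[[[0,0,0],6],[[0,0,0],12],[[0,0,0],18],[[0,0,0],24],[[0,0,0],30],[[0,0,0],36],[[0,0,0],42],[[0,0,0],48],[[0,0,0],55],[[0,0,0],55],[[0,0,0],55],[[0,0,0],55]])

```text
t: 6.85
tool_pos: [0.6117, 0.1592, 0.0899]
tcp_rot: [0.118, 0.993, -0.0, 0.001]
force: [1.4, -5.0, 5.4]
gripper_width: 0.015
grip_force: 60.2
```

Emit:
send_rows(steps=[[[0,0,0],55],[[0,0,0],55],[[0,0,0],55]])

```text
t: 7.22
tool_pos: [0.6117, 0.1589, 0.0899]
tcp_rot: [0.391, 0.92, -0.001, 0.001]
force: [-0.4, -7.9, 7.4]
gripper_width: 0.0152
grip_force: 79.7
```

That was my error: rows are relative to each call's start, so the repeated 55 turned it about 32° too far, to the red end. The pedal is untouched, so this can be undone by turning back 32°.

Emit:
send_rows(steps=[[[0,0,0],-8],[[0,0,0],-16],[[0,0,0],-24],[[0,0,0],-32],[[0,0,0],-32],[[0,0,0],-32],[[0,0,0],-32]])

```text
t: 8.1
tool_pos: [0.6118, 0.1592, 0.0899]
tcp_rot: [0.119, 0.993, -0.001, 0.001]
force: [1.3, -5.1, 6.3]
gripper_width: 0.0149
grip_force: 60.2
```

Emit:
send_rows(steps=[[[0,0,0],0],[[0,0,0],0],[[0,0,0],0],[[0,0,0],0],[[0,0,0],0],[[0,0,-0.03],0],[[0,0,-0.08],0],[[0,0,-0.12],0],[[0,0,-0.14],0],[[0,0,-0.14],0],[[0,0,-0.14],0]], grip=1)

```text
t: 9.48
tool_pos: [0.6107, 0.1599, 0.228]
tcp_rot: [0.119, 0.993, -0.0, -0.001]
force: [-0.4, 0.1, -0.2]
gripper_width: 0.0851
grip_force: 0.0
```

```bash
python3 - <<'E'
from h import *
np.set_printoptions(precision=4,suppress=True)
o=get_obs();print(o['t'],o['tool_pos'],o['tcp_rot'],o['force'],o['qpos'])
im=cv2.cvtColor(camera('wrist'),cv2.COLOR_RGB2BGR);cv2.imwrite('pics/w3.png',im)
t=cv2.cvtColor(camera('top'),cv2.COLOR_RGB2BGR)
for l in ['selector_pointer','mark_green']:
    for k in spot_point(l,'wrist')[:2]: print(l,np.round(k['location'],1),round(k['p'],2),atz('wrist',k['location'],.071,o))
E
```

```text
9.475 [0.6107 0.1599 0.228 ] [ 0.1193  0.9929 -0.0002 -0.0008] [-0.3872  0.1031 -0.1922] [ 0.1232  0.4026  0.2263  1.3961 -0.      0.3624]
mark_green [224.4 256.6] 0.68 [0.6643 0.1442 0.071 ]
```

View pics/w3.png

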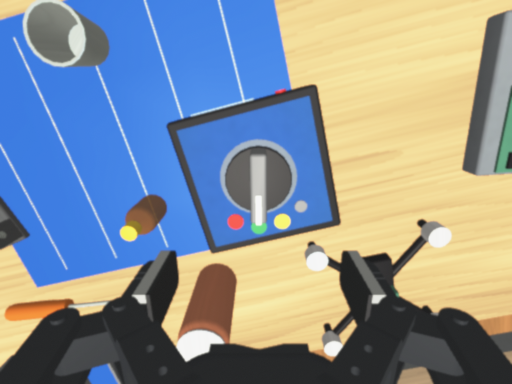

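The selector pointer (258,215) sits on the green mark (258,228). Next I'll go above the pedal pad with the gripper shut.

Emit:
send_rows(steps=[[[0,-0.03,0],-2],[[0,-0.07,0],-5],[[0,-0.12,0],-8],[[0,-0.17,0],-11],[[0,-0.22,0],-15],[[0,-0.27,0],-18],[[0,-0.32,0],-21],[[0,-0.37,0],-25],[[0,-0.41,0],-28],[[0,-0.435,0],-29],[[0,-0.435,0],-29],[[0,-0.435,0],-29]], grip=0)

```text
t: 11.18
tool_pos: [0.5081, -0.2622, 0.2289]
tcp_rot: [-0.133, 0.991, 0.0, -0.0]
force: [0.6, -0.1, 0.5]
gripper_width: -0.0001
grip_force: 0.0
```

```bash
python3 - <<'E'
from h import *
np.set_printoptions(precision=4,suppress=True)
o=get_obs();print(o['t'],o['tool_pos'],o['tcp_rot'],o['force'],o['qpos'])
im=cv2.cvtColor(camera('wrist'),cv2.COLOR_RGB2BGR);cv2.imwrite('pics/w4.png',im)
for l,z,rs in [('pedal_pad',.079,[('scene',(147.3,188.8)),('top',(210.9,353.2))]),('pedal_hinge',.035,[('scene',(185.9,174.6)),('top',(177.6,335.9))]),('pedal_base',0,[('scene',(175.4,186.5)),('top',(200.9,341))])]:
    for k in spot_point(l,'wrist')[:1]: print(l,np.round(k['location'],1),round(k['p'],2),atz('wrist',k['location'],z,o),*tri([ray(*r) for r in rs]+[ray('wrist',k['location'],o)]))
E
```

```text
11.175 [ 0.5081 -0.2622  0.2289] [-0.133   0.9911  0.0003 -0.0002] [ 0.5728 -0.1356  0.5011] [-0.6232  0.2971  0.0697  1.3442  0.0002 -0.8899]
pedal_pad [176.6 258.2] 0.89 [ 0.5051 -0.2632  0.079 ] [ 0.5064 -0.2629  0.0789] 0.002328816245603734
pedal_hinge [252.5 251.5] 0.86 [ 0.6212 -0.2409  0.035 ] [ 0.6238 -0.2388  0.0298] 0.009021541016984398
pedal_base [189.6 257.7] 0.93 [ 0.5444 -0.2533  0.    ] [ 0.5495 -0.2526 -0.0068] 0.0034067142976765903
```

View pics/w4.png

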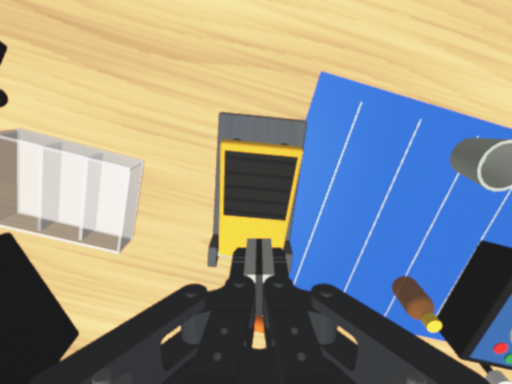

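The wrist view shows the black tread centred at (259,185). The fused pad position is (0.506, -0.263, 0.079), and the TCP is within 3 mm of being above it. Now the press.

Emit:
send_rows(steps=[[[0.002,0,0.05],0],[[0.002,0,0.1],0],[[0.002,0,0.135],0],[[0.002,0,0.148],0],[[0.002,0,0.156],0],[[0.002,0,0.164],0],[[0.002,0,0.172],0],[[0.002,0,0.178],0],[[0.002,0,0.183],0],[[0.002,0,0.183],0]])

```text
t: 12.62
tool_pos: [0.5062, -0.264, 0.0482]
tcp_rot: [-0.133, 0.991, -0.001, 0.0]
force: [-6.4, -0.0, 9.0]
gripper_width: -0.0
grip_force: 4.4
```

Emit:
send_rows(steps=[[[0,0,0.003],0],[[0,0,0.005],0],[[0,0,0.005],0],[[0,0,0.005],0]])

```text
t: 13.12
tool_pos: [0.5063, -0.2641, 0.0459]
tcp_rot: [-0.133, 0.991, -0.002, 0.001]
force: [-14.1, 3.9, 34.7]
gripper_width: -0.0001
grip_force: 16.9
```

The force has risen to 35 N at z = 46 mm, so the pedal is at its stop. I'll hold there, then let it up.

Emit:
send_rows(steps=[[[0,0,0],0],[[0,0,0],0],[[0,0,0],0],[[0,0,0],0],[[0,0,0],0],[[0,0,0],0],[[0,0,0],0],[[0,0,0],0],[[0,0,-0.01],0],[[0,0,-0.02],0],[[0,0,-0.03],0],[[0,0,-0.045],0],[[0,0,-0.08],0],[[0,0,-0.13],0],[[0,0,-0.18],0],[[0,0,-0.18],0]])

```text
t: 15.12
tool_pos: [0.5068, -0.264, 0.2255]
tcp_rot: [-0.133, 0.991, -0.002, 0.002]
force: [0.4, 0.1, -0.7]
gripper_width: -0.0001
grip_force: 0.0
```

```bash
python3 - <<'E'
from h import *
o=get_obs();print(o['t'],o['tool_pos'],o['force'])
im=camera('wrist');t=camera('top');s=camera('scene')
for k in spot_point('pedal_pad','wrist')[:1]: print(k['location'],atz('wrist',k['location'],.079,o))
f=lambda a:cv2.resize(cv2.cvtColor(a,cv2.COLOR_RGB2BGR),(400,300),interpolation=3)
cv2.imwrite('pics/e.png',np.vstack([np.hstack([f(im),f(t[140:224,155:267])]),np.hstack([f(s[195:270,245:345]),f(s[200:335,380:512])])]))
E
```

```text
15.125 [ 0.5067868  -0.26397258  0.22546958] [ 0.41397039  0.14698159 -0.68356606]
[179.0, 262.1] [ 0.50504276 -0.26129489  0.079     ]
```

View pics/e.png

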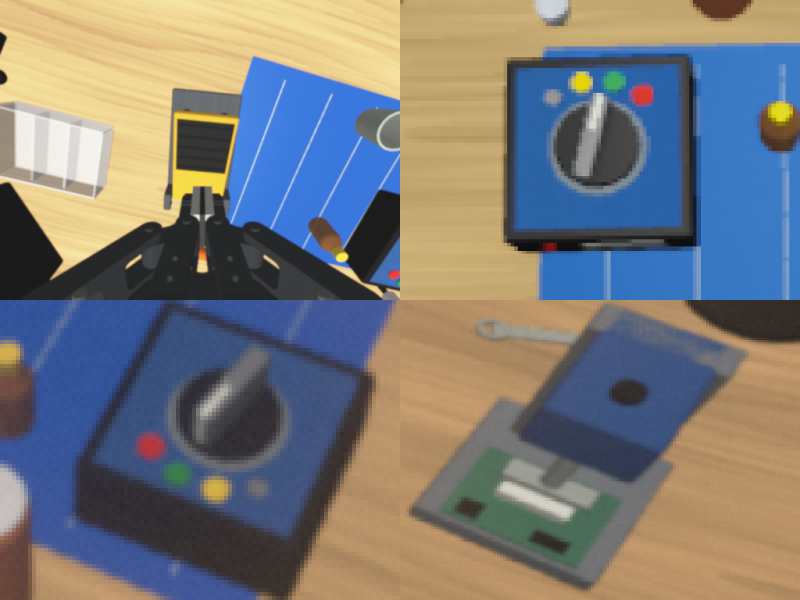

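The pedal is back up, looking the same as before the press. The selector bar points 12–13° right of up in the top view, towards green at 13.5°. The connector sits under the ram, and the robot touches nothing.

```bash
python3 -c "
from rig import *
print(finish_job())"
```

```text
the job is handed in; nothing more can be done
None
```

I set the selector to green, held the pedal at its stop for over a second and let it back up, then handed the job in at about 15 s; I overshot green to the red end once and turned back before pressing, and the connector's depth was judged only by eye.

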